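# Sweep cheese rinds into the trough and hold the scrap slide open at its mark

## Task

With the scraper block, sweep the four cheese rinds along the prep board into the trough at its end while the slide is still shut, without the gripper touching the rinds, and stand the scraper back upright on the marble. Then pull the spring-loaded slide out by its upright handle until the handle is level with the marker fin on the rail, so that all the rinds drop into the bin below, and finish while still holding it there, because it springs shut when let go. Leave the marker and the other kitchen things where they are.

Things in the scene. Friction and masses are not known exactly. Their poses are not given: they have to be found in the camera images.
- board: Fixed wooden prep board standing over a scrap bin on the marble, 320 mm long (local x -170 to 150), 150 mm wide. Origin on the marble, z up; local +x runs along the board to the slide's handle: the sweep and pull direction. Surface at z=100 mm, x=-170 to 82, between two side rims (inner faces y=+-60, tops z=112). A scraper held across it is lowered near x=-145, behind the rinds.
- board_start (a point): Middle of the board's end edge at board x=-170, z=100 mm (surface height), axes as the board's; this end has no rim.
- trough (a point): Centre of the trough floor, board x=108, z=66 mm. The trough is an opening in the board from x=82 to 134, y=+-60, 34 mm deep, its floor being the slide's plate. Beyond it an end wall, x=134 to 150, top at z=118. Below the plate is a clear-sided bin, board x=55 to 145, floor at z=6. The trough is fully open with the slide 55 mm out.
- slide: Steel plate under the trough with an upright handle tab beyond the end wall, 12 mm thick (x), 90 wide (y), z=66 to 122 above the marble. Origin: centre of the tab's foot, axes as the board's; shut, it is at board x=200, y=0, z=66 (44 mm clear of the end wall). Pulls out along board +x, 0 to 100 mm, against a spring: 4 N shut, 11 N at 80 mm. The tab has a pointer tongue at its -y end.
- marker: Marker: thin dark upright fin, 4 mm thick, top at z=106 mm, on an 18 mm block on the rail that runs along board x at y=-72 beside the slide. Stiff and already set: leave it. Origin in the fin's mid-plane, board y=-72, z=72, axes as the board's. The mark is reached when the slide's origin has the same board x as this origin (58 to 82 mm of pull).
- scraper: Scraper block standing on the marble: steel foot 30 (local x) x 104 (y) x 16 mm high with a wooden grip rib on top, 16 thick (x) x 90 long (y), z=16 to 58 mm. Origin: centre of its underside. 0.15 to 0.3 kg. Turned with its y across the board it fits between the rims with 8 mm to spare each side.
- rind1: Cheese rind off-cut 1 of 4, a pale hard block 26 x 22 x 13 mm, about 11 g, origin at its centre; starts flat on the board surface between x=-85 and x=50.
- rind2: Cheese rind off-cut 2 of 4, a pale hard block 26 x 22 x 13 mm, about 11 g, origin at its centre; starts flat on the board surface between x=-85 and x=50.
- rind3: Cheese rind off-cut 3 of 4, a pale hard block 26 x 22 x 13 mm, about 11 g, origin at its centre; starts flat on the board surface between x=-85 and x=50.
- rind4: Cheese rind off-cut 4 of 4, a pale hard block 26 x 22 x 13 mm, about 11 g, origin at its centre; starts flat on the board surface between x=-85 and x=50.
- mill: Dark wooden pepper mill, 142 mm tall, 52 mm across, near the far side of the board; a bystander. Origin at its underside centre.
- jar: Glass jar, 60 mm across, 100 mm tall, near the far side of the board; a bystander. Origin at its underside centre.
- mug: White mug, 72 mm across, 85 mm tall; a bystander. Origin at its underside centre.
- ramekin: White ramekin, 72 mm across, 40 mm tall; a bystander. Origin at its underside centre.
- oil: Green glass oil bottle, 60 mm across, 200 mm tall; a bystander. Origin at its underside centre.
- spoon: Wooden spoon lying down, 240 mm long; a bystander. Origin at its underside middle.
- tin: Plain steel tin, 66 mm across, 85 mm tall; a bystander. Origin at its underside centre.
Not all that is in view belongs to the job. Leave any orange look-alike of the scraper alone.

How it is judged:
By the outcome, as a careful person would: the job done as asked, in the order asked, and still so for the second after the job is handed in, while the arm keeps its last pose, push and grip.
It also fails if it takes over 64 s, if anything falls off the work surface, if the arm or the gripper's body presses on something with over 40 N, if the wrist force passes 120 N, or if a joint passes its speed limit or range.

## Robot

A 6-joint arm with a two-finger parallel gripper is mounted at the origin on the work surface. World frame = base frame: x ahead of the robot, y to its left, z up, the work surface at z = 0. Lengths are in m, angles in degrees, forces in N, time in s.
With the tool pointing down it reaches from about 0.275 to 0.825 m from the base axis. Payload 5.2 kg.
Tool frame: the origin (TCP) lies at the very end of the fingers, on their centre line; the grasp point (between the pads) lies ctrl.pinch_z behind it (ctrl.pinch_z is the distance from the TCP to the grasp point, in m); z points along the fingers, y is the line along which they close (so a half turn about z gives the same grasp; the last joint's range is limited). The gripper opens to 93 mm and grips with 3 to 60 N. Pads are 15 mm wide; open, the fingers measure 128 mm over their backs; the gripper's body (75 mm by 188 mm) begins 65 mm behind the grasp point.
Start: joints at [-11.62, 14.817, 87.949, -0, 77.235, -11.62], TCP at [0.55, 0, 0.219] pointing down, gripper open.
Joint ranges: [-179.93, 179.93], [-52.35, 119.4], [10.71, 147.94], [-69.91, 249.91], [12.55, 155.21], [-178.61, 178.61]. Speed limits (degrees/s): [147.25, 147.25, 180, 180, 180, 180].

## Interface

Orientations are given as a 3x3 rotation matrix whose columns are the frame's x, y, z axes.
In Python, from cell import ctrl, imaging gives the robot as it stands. The module is installed in compiled form; this text tells all that it offers.
- The arm moves only by the tool send_rows, never from a script. Its argument "increments" is text: rows parted by semicolons, each of 6 numbers parted by spaces: the shift along the tool's x, y, z in m, then the turn, a rotation vector about the tool's x, y, z in rad. A call has 1 to 20 rows; each row is the pose to reach, as a shift and turn from the pose commanded when the call began, along the tool's axes at that moment; what a row does not reach only later rows make up. A row lasts 1/10 s, in which the tool goes at most 50 mm and 8.59 degrees, less where a joint would pass 70% of its speed; a pose out of reach is approached as far as the arm can. A call with a gripper value outside its range is refused whole. "grip" is the closure, from 0 (fully open) to 1 (shut), set as the call begins (left out, the last holds). The fingers move at their own pace and stop on an object; the grip force is fixed at half the most. Time passes only in rows, so rows that repeat a pose let the fingers close. It gives the time, the measured TCP pose, the force, the opening and the grip force at its end, in the units of the state.
- ctrl.get_state(): the state, without advancing time (a new reading comes with each control period).
- imaging.camera(name): name is "scene" or "side" or "wrist"; returns the picture (420x560x3 uint8, red, green, blue); there is no depth.
- imaging.camera_params(name): a dict with "fx", "fy", "cx", "cy" (pixels), "R" (3x3) and "t" (3): a world point X has camera coordinates R X + t. Camera axes: x right, y down, z forward; pixel columns grow to the right and rows downward; lengths in m; the calibration is good to about 2 mm. A picture is of the moment at which its call begins: read the wrist's pose just before it. camera_params takes no time and is no camera call; for the wrist camera it gives the pose at the moment of the call.
- ctrl.sign_off(): hands the job in; it is judged then, once.
The state is a dict: "time": time; "joints": joint angles; "joint_velocities": joint speeds; "tau": joint torques, N m; "tool_pos": TCP position; "orientation": TCP orientation; "force": force on the tool from outside, world axes, zero at the start; "ft_torque": the same for the moment, N m; "gripper_width": opening from 0.0 (shut) to 1.0 (fully open); "gripper_force": force on a finger pad.
Only numpy, scipy, OpenCV 4.12 (cv2) and the standard library are available. Lean on these libraries where they do the work, as an engineer would, in place of code of your own. Each camera call takes 0.05 s, during which the arm holds its last target. There are 200 camera calls.

## Working session

There is one attempt and no reset: what is moved stays moved. The work goes in short steps, Python scripts to look and compute and a tool call to move; the robot and the scene stay as the last step left them, time stands still between calls to the robot, and variables do not carry over. Pictures are saved under pics/ and viewed, at most 10 in all, crops included, and the job is handed in when it is done.

Besides the shell and the picture viewer there is one more tool, called after ">>>" as a command line: name --argument value ..., lists and objects as JSON in quotes. send_rows: Moves the arm, as the interface text tells. Its arguments: {"type":"object","properties":{"increments":{"type":"string"},"grip":{"type":"number"}},"required":["increments"]}

```bash
mkdir -p pics
cat > h.py <<'E'
import numpy as np, cv2
from cell import ctrl, imaging
def snap(n,f=None):
    P=imaging.camera_params(n); im=imaging.camera(n)
    if f: cv2.imwrite('pics/'+f,im[:,:,::-1])
    return im,P
def ray(P,u,v):
    R=np.array(P['R']);t=np.array(P['t'])
    d=R.T@np.array([(u-P['cx'])/P['fx'],(v-P['cy'])/P['fy'],1.]);return -R.T@t,d
def plane(P,u,v,z):
    o,d=ray(P,u,v);return o+d*(z-o[2])/d[2]
def proj(P,X):
    c=np.array(P['R'])@np.array(X)+np.array(P['t']);return np.array([P['fx']*c[0]/c[2]+P['cx'],P['fy']*c[1]/c[2]+P['cy']])
def tri(a,b):
    A=np.zeros((3,3));B=np.zeros(3);
    for o,d in(a,b):
        d=d/np.linalg.norm(d);M=np.eye(3)-np.outer(d,d);A+=M;B+=M@o
    X=np.linalg.solve(A,B);return X
E
python3 - <<'E'
from h import *
for n in('scene','side'):
    im,P=snap(n,n+'0.png'); print(n,ray(P,280,210),P['fx'])
s=ctrl.get_state();print(s,ctrl.pinch_z)
E
```

```text
scene (array([1.30438708, 0.17347432, 1.23298819]), array([-0.56348867, -0.10220821, -0.820217  ])) 495.09339932940514
side (array([0.00872554, 0.82409373, 0.93805018]), array([ 0.39432429, -0.64152092, -0.65802095])) 460.02596860096554
{'time': 0.1, 'joints': array([-1.16190359e+01,  1.48561109e+01,  8.80029006e+01,  1.29313640e-03,
        7.72333285e+01, -1.16190013e+01]), 'joint_velocities': array([-0.1081905 , -0.00245965, -0.13087659, -0.0002887 , -0.0554952 ,
        0.05261451]), 'tau': array([ 2.99393134e-03, -4.38208973e+01, -2.84642941e+01,  7.21958186e-02,
        3.61894083e-02, -1.01468524e-04]), 'tool_pos': array([5.49533518e-01, 1.32899895e-04, 2.17904529e-01]), 'orientation': array([[ 5.88055980e-06,  9.99998761e-01, -1.57417968e-03],
       [ 9.99999940e-01, -5.33566412e-06,  3.46149774e-04],
       [ 3.46140946e-04, -1.57418162e-03, -9.99998701e-01]]), 'force': array([ 0.37435083, -0.50575089,  0.0940905 ]), 'ft_torque': array([0.01023645, 0.04193796, 0.04847495]), 'gripper_force': 0.0, 'gripper_width': 0.9985050901251644} 0.0188
```

View pics/scene0.png

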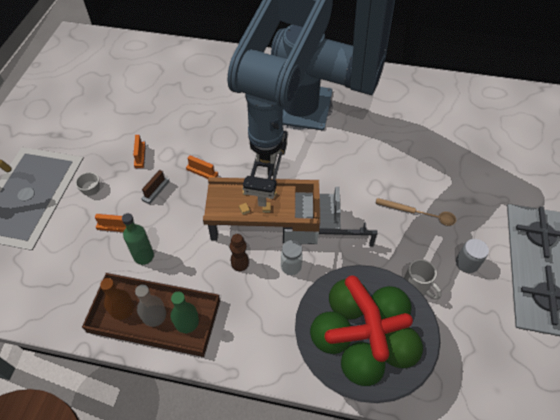

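View pics/side0.png

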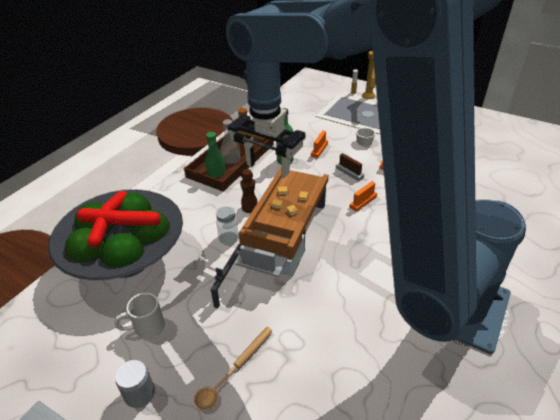

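Scene view: the board runs from (207,203) to (320,205), with the slide handle at (337,205) and the marker at about (315-375,233). Scraper candidates are orange look-alikes at (139,152), (201,167) and (110,222), and one steel foot with a brown rib at (153,187). I choose (153,187), which is (350,165) in the side view.

Run:
```python
import cv2,numpy as np
a=cv2.imread('pics/scene0.png')[130:260,125:395];b=cv2.imread('pics/side0.png')[125:305,200:400]
a=cv2.resize(a,None,fx=2.96,fy=2.96,interpolation=cv2.INTER_CUBIC)
cv2.imwrite('pics/c1.png',a);cv2.imwrite('pics/c2.png',cv2.resize(b,None,fx=3.3,fy=3.3,interpolation=cv2.INTER_CUBIC))
```

```text
(no output)
```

View pics/c1.png

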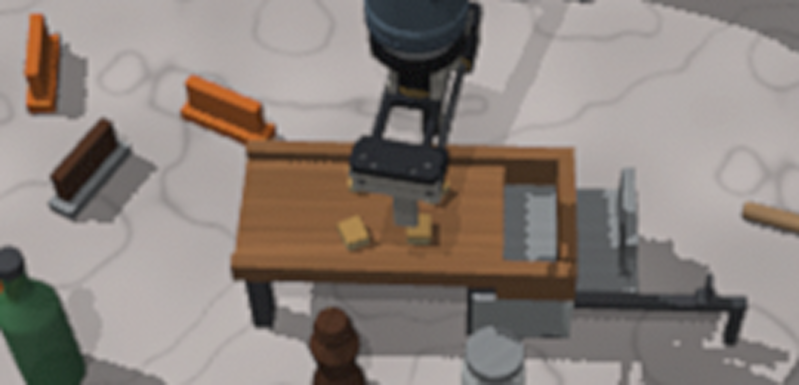

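View pics/c2.png

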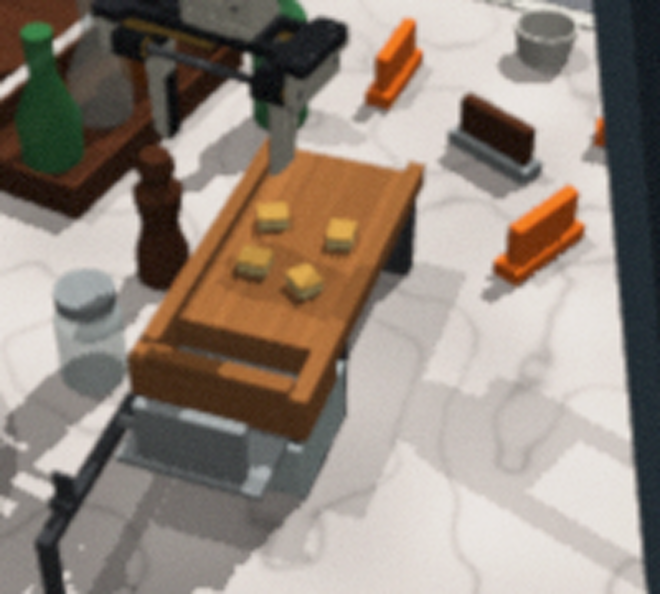

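The close crop confirms the choice: the brown rib on a grey steel foot is the scraper, and the three orange ones are look-alikes. Rinds are visible at side-crop (272,217), (340,235), (253,262), (303,282). Next: rough positions.

Run:
```python
from h import *
S=imaging.camera_params('scene');D=imaging.camera_params('side')
s=lambda x,y:(x/2.96+125,y/2.96+130)
d=lambda x,y:(x/3.3+200,y/3.3+125)
for n,a,b in [('rib top near end',(103,121),(466,97)),('rib top far end',(57,168),(535,130)),('ribA/B alt',(103,121),(535,130)),('alt2',(57,168),(466,97)),
  ('board start +y',(250,143),(420,168)),('board start -y',(235,264),(268,146)),('endwall -y top',(576,265),(133,355)),('endwall +y top',(573,150),(325,370)),
  ('marker fin',(709,280),(62,477))]:
    print(n,tri(ray(S,*s(*a)),ray(D,*d(*b))).round(4))
for n,z,p in [('tab top +',.122,(628,172)),('tab top -',.122,(628,285)),('foot A',.0,(70,213)),('foot B',0,(130,152))]:
    print(n,plane(S,*s(*p),z).round(4))
for p in [(272,212),(340,230),(253,258),(303,278)]: print('rind',plane(D,*d(*p),.113).round(4))
for p in [(130,60),(40,600)]: pass
W=imaging.camera_params('wrist');print(ray(W,280,210),W['fx'],W['R'])
```

```text
rib top near end [ 0.4737 -0.3304  0.1057]
rib top far end [ 0.4469 -0.425  -0.0008]
ribA/B alt [ 0.4213 -0.3671  0.0509]
alt2 [ 0.5004 -0.3836  0.0591]
board start +y [ 0.4624 -0.1891  0.1071]
board start -y [ 0.6029 -0.1618  0.102 ]
endwall -y top [0.5461 0.1465 0.1146]
endwall +y top [0.4078 0.112  0.1229]
marker fin [0.5279 0.2681 0.1007]
tab top + [0.4348 0.1781 0.122 ]
tab top - [0.5624 0.1949 0.122 ]
foot A [ 0.5093 -0.3821  0.    ]
foot B [ 0.4198 -0.3464  0.    ]
rind [ 0.5432 -0.0617  0.113 ]
rind [ 0.4799 -0.0689  0.113 ]
rind [ 5.258e-01 -4.000e-04  1.130e-01]
rind [0.4766 0.0012 0.113 ]
(array([0.54986917, 0.08328255, 0.38364765]), array([ 0.01406574, -0.29712475, -0.95487743])) 353.6916783445838 [[ 9.99998198e-01  9.69510803e-05 -1.89570203e-03]
 [ 6.47710426e-04 -9.56182407e-01  2.92770874e-01]
 [-1.78425248e-03 -2.92771575e-01 -9.56180747e-01]]
```

>>> send_rows --increments "-0.376 -0.14 0 0 0 1.78;-0.376 -0.14 0 0 0 1.78;-0.376 -0.14 0 0 0 1.78;-0.376 -0.14 0 0 0 1.78;-0.376 -0.14 0 0 0 1.78;-0.376 -0.14 0 0 0 1.78;-0.376 -0.14 0 0 0 1.78;-0.376 -0.14 0 0 0 1.78;-0.376 -0.14 0 0 0 1.78;-0.376 -0.14 0 0 0 1.78;-0.376 -0.14 0 0 0 1.78;-0.376 -0.14 0 0 0 1.78;-0.376 -0.14 0 0 0 1.78;-0.376 -0.14 0 0 0 1.78;-0.376 -0.14 0 0 0 1.78"

```text
time: 1.6
tool_pos: [0.41, -0.3758, 0.2185]
orientation: [[0.979, -0.205, -0.0], [-0.205, -0.979, 0.0], [-0.0, -0.0, -1.0]]
force: [0.0, 0.5, 0.4]
gripper_width: 1.002
gripper_force: 0.0
```

Run:
```python
from h import *
im,P=snap('wrist','w1.png'); np.savez('w1.npz',**{k:np.array(v) for k,v in P.items()})
st=ctrl.get_state();print(st['joints'].round(1),st['tool_pos'],st['orientation'].round(3))
```

```text
[-54.   15.5  87.1  -0.   77.5  47.9] [ 0.40999763 -0.37585586  0.21856487] [[ 0.979 -0.206 -0.   ]
 [-0.206 -0.979  0.   ]
 [-0.    -0.    -1.   ]]
```

View pics/w1.png

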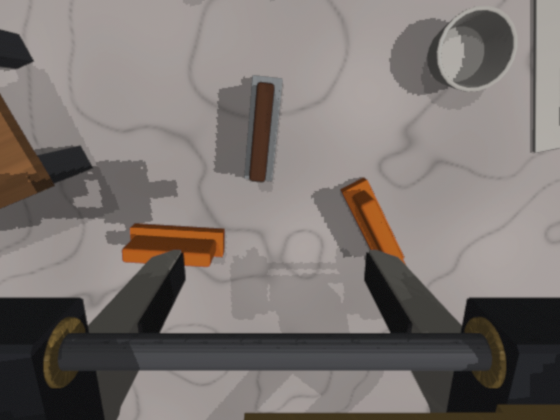

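Wrist view: the scraper rib runs from (263,82) to (258,180), clear of the orange ones at (175,243) and (373,220).

>>> send_rows --increments "0.04 0 0.03 0 0 0;0.04 0 0.03 0 0 0;0.04 0 0.03 0 0 0;0.04 0 0.03 0 0 0"

```text
time: 2.05
tool_pos: [0.4489, -0.3843, 0.1893]
orientation: [[0.978, -0.207, 0.0], [-0.207, -0.978, -0.001], [0.0, 0.001, -1.0]]
force: [-0.7, -1.2, 0.7]
gripper_width: 1.0
gripper_force: 0.0
```

```bash
cat >> h.py <<'E'
def rib(im):
    h=cv2.cvtColor(im,cv2.COLOR_RGB2HSV);r,g,b=[im[:,:,i].astype(int) for i in range(3)]
    m=((r-b>25)&(r<130)&(r-g>20)).astype(np.uint8)
    cs,_=cv2.findContours(m,cv2.RETR_EXTERNAL,cv2.CHAIN_APPROX_NONE)
    out=[]
    for c in cs:
        (x,y),(w,hh),a=cv2.minAreaRect(c)
        if max(w,hh)>60 and min(w,hh)<50 and max(w,hh)/min(w,hh)>3:
            B=cv2.boxPoints(cv2.minAreaRect(c));B=B[np.argsort(B[:,1])];out.append(((B[0]+B[1])/2,(B[2]+B[3])/2,(w,hh)))
    return out
E
python3 - <<'E'
from h import *
im2,P2=snap('wrist','w2.png')
P1=dict(np.load('w1.npz'));im1=cv2.imread('pics/w1.png')[:,:,::-1]
a=rib(im1);b=rib(im2);print(a,b)
e=[tri(ray(P1,*a[0][i]),ray(P2,*b[0][i])) for i in(0,1)];print(e)
for r,P in((a,P1),(b,P2)):
    p,q=[plane(P,*r[0][i],.058) for i in(0,1)];print((p+q)/2,np.linalg.norm(p-q),np.degrees(np.arctan2(*(p-q)[1::-1])))
print(ctrl.get_state()['tool_pos'])
E
```

```text
[(array([169.94267, 235.9597 ], dtype=float32), array([167.92735, 263.83813], dtype=float32), (91.9047622680664, 27.951162338256836)), (array([179.92117, 220.13383], dtype=float32), array([176.2976 , 239.05699], dtype=float32), (97.0661849975586, 19.266958236694336)), (array([265.57788,  83.14345], dtype=float32), array([256.76642, 180.06969], dtype=float32), (15.119468688964844, 97.325927734375))] [(array([ 10., 199.], dtype=float32), array([ 10., 261.], dtype=float32), (20.0, 62.0)), (array([264.52832, 132.15094], dtype=float32), array([254.83655, 230.28015], dtype=float32), (16.020816802978516, 98.60665130615234)), (array([285.5,   0. ], dtype=float32), array([285.5,  23. ], dtype=float32), (23.0, 73.0))]
[array([ 0.51188596, -0.4037561 ,  0.38106234]), array([ 0.50703367, -0.39179652,  0.36214404])]
[ 0.37105793 -0.25840074  0.058     ] 0.030673405382422133 -20.602256806924053
[ 0.46830575 -0.14499954  0.058     ] 0.06065469744501619 -24.324881315673334
[ 0.4488642  -0.38444647  0.18980398]
```

Run:
```python
from h import *
P1=dict(np.load('w1.npz'));P2=imaging.camera_params('wrist')
a=rib(cv2.imread('pics/w1.png')[:,:,::-1])[2];b=rib(cv2.imread('pics/w2.png')[:,:,::-1])[1]
print([tri(ray(P1,*a[i]),ray(P2,*b[i])).round(4) for i in(0,1)])
for r,P in((a,P1),(b,P2)):
    p,q=[plane(P,*r[i],.058) for i in(0,1)];print(p,q,(p+q)/2,np.linalg.norm(p-q),np.degrees(np.arctan2(*(p-q)[1::-1])))
st=ctrl.get_state();print(st['tool_pos'],st['orientation'].round(4))
```

```text
[array([ 0.5056, -0.3867,  0.0527]), array([ 0.4224, -0.3598,  0.0552])]
[ 0.50537034 -0.38661368  0.058     ] [ 0.42290734 -0.36022374  0.058     ] [ 0.46413884 -0.37341871  0.058     ] 0.08658275655570029 -17.745792187683854
[ 0.50595513 -0.38708799  0.058     ] [ 0.42341274 -0.35999798  0.058     ] [ 0.46468393 -0.37354298  0.058     ] 0.08687412753329432 -18.16958199479924
[ 0.4488642  -0.38444647  0.18980398] [[ 9.783e-01 -2.073e-01  7.000e-04]
 [-2.073e-01 -9.783e-01 -1.200e-03]
 [ 1.000e-03  1.100e-03 -1.000e+00]]
```

>>> send_rows --increments "0.013 -0.014 0.04 0 0 0.105;0.013 -0.014 0.08 0 0 0.105;0.013 -0.014 0.12 0 0 0.105;0.013 -0.014 0.15 0 0 0.105;0.013 -0.014 0.163 0 0 0.105;0.013 -0.014 0.163 0 0 0.105;0.013 -0.014 0.163 0 0 0.105" --grip 0

```text
time: 2.8
tool_pos: [0.4654, -0.3744, 0.0275]
orientation: [[0.951, -0.309, 0.002], [-0.309, -0.951, -0.002], [0.002, 0.002, -1.0]]
force: [-0.0, -0.7, 0.5]
gripper_width: 0.997
gripper_force: 0.0
```

>>> send_rows --increments "0 0 0 0 0 0;0 0 0 0 0 0;0 0 0 0 0 0;0 0 0 0 0 0;0 0 0 0 0 0;0 0 0 0 0 0;0 0 0 0 0 0;0 0 0 0 0 0" --grip 1

```text
time: 3.6
tool_pos: [0.4647, -0.3733, 0.0256]
orientation: [[0.951, -0.309, -0.0], [-0.309, -0.951, 0.0], [-0.0, -0.0, -1.0]]
force: [0.1, 0.2, 0.5]
gripper_width: 0.361
gripper_force: 0.0
```

>>> send_rows --increments "0 0 0 0 0 0;0 0 0 0 0 0;0 0 0 0 0 0;0 0 0 0 0 0"

```text
time: 4.0
tool_pos: [0.4647, -0.3734, 0.0255]
orientation: [[0.951, -0.309, -0.0], [-0.309, -0.951, -0.0], [-0.0, 0.0, -1.0]]
force: [-0.3, -0.8, -1.3]
gripper_width: 0.172
gripper_force: 30.0
```

>>> send_rows --increments "0 0 -0.04 0 0 0;0 0 -0.08 0 0 0;0 0 -0.12 0 0 0;0 0 -0.16 0 0 0;0 0 -0.18 0 0 0;0 0 -0.18 0 0 0;0 0 -0.18 0 0 0"

```text
time: 4.7
tool_pos: [0.4643, -0.3727, 0.2046]
orientation: [[0.951, -0.309, -0.001], [-0.309, -0.951, 0.001], [-0.001, -0.001, -1.0]]
force: [-1.0, 0.2, -3.2]
gripper_width: 0.173
gripper_force: 30.0
```

Run:
```python
from h import *
im,P=snap('wrist','w3.png'); np.savez('w3.npz',**{k:np.array(v) for k,v in P.items()})
im,P=snap('scene','s3.png');im,P=snap('side','d3.png')
a=cv2.imread('pics/s3.png')[130:260,135:395]; b=cv2.imread('pics/d3.png')[120:310,200:400]
w=cv2.imread('pics/w3.png')
c=np.zeros((600,800,3),np.uint8);c[:273,:546]=cv2.resize(a,(546,273),interpolation=2);c[275:575,:400]=cv2.resize(w,(400,300));c[275:600,410:752]=cv2.resize(b,(342,325),interpolation=2)
cv2.imwrite('pics/c3.png',c)
```

```text
(no output)
```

View pics/c3.png

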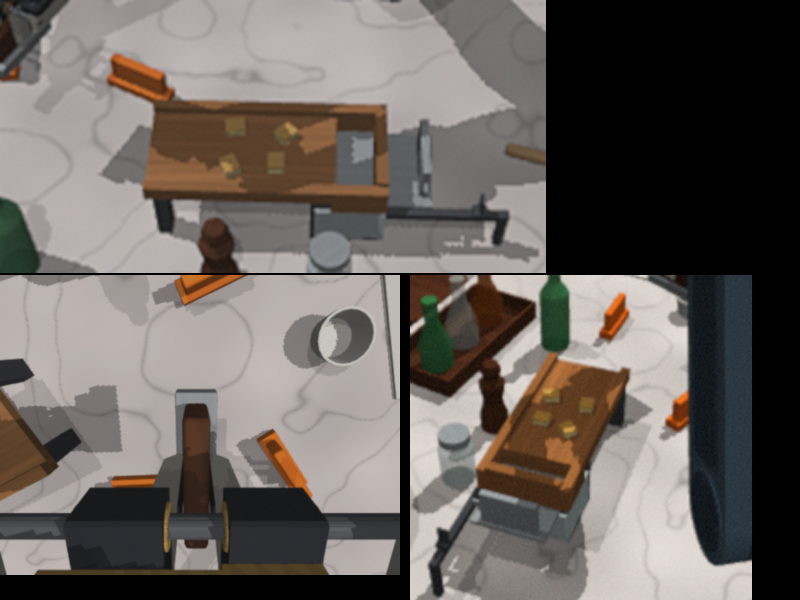

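The scraper is held (16 mm opening) and clear of the marble. The board is now unobstructed in both fixed views, with the rinds at scene-crop (235,126), (287,132), (230,165), (276,162).

Run:
```python
from h import *
for n,f,box in(('scene','s3',(185,165,330,245)),('side','d3',(235,165,335,265))):
    im=cv2.imread('pics/%s.png'%f)[:,:,::-1].astype(int);r,g,b=im[:,:,0],im[:,:,1],im[:,:,2]
    m=((r-b>25)&(r-b>0.3*r)&(r-g<0.62*r)&(r>45)).astype(np.uint8);k=np.zeros_like(m);x0,y0,x1,y1=box;k[y0:y1,x0:x1]=1;m*=k
    m=cv2.morphologyEx(m,cv2.MORPH_OPEN,np.ones((3,3)))
    c=max(cv2.findContours(m,0,1)[0],key=cv2.contourArea)
    print(n,cv2.approxPolyDP(c,2.5,True)[:,0].tolist())
    big=cv2.resize(cv2.imread('pics/%s.png'%f)[y0:y1,x0:x1],None,fx=4 if n=='side' else 5.5,fy=4 if n=='side' else 5.5,interpolation=2)
    cv2.imwrite('pics/z_%s.png'%n,big)
a,b=cv2.imread('pics/z_scene.png'),cv2.imread('pics/z_side.png')
b=cv2.imread('pics/z_side.png')
```

```text
scene [[186, 166], [187, 170], [209, 181], [204, 223], [292, 226], [294, 230], [318, 230], [317, 180], [218, 178], [212, 165]]
side [[282, 165], [250, 212], [239, 237], [240, 243], [292, 257], [327, 175], [309, 175], [287, 170]]
```

View pics/z_scene.png

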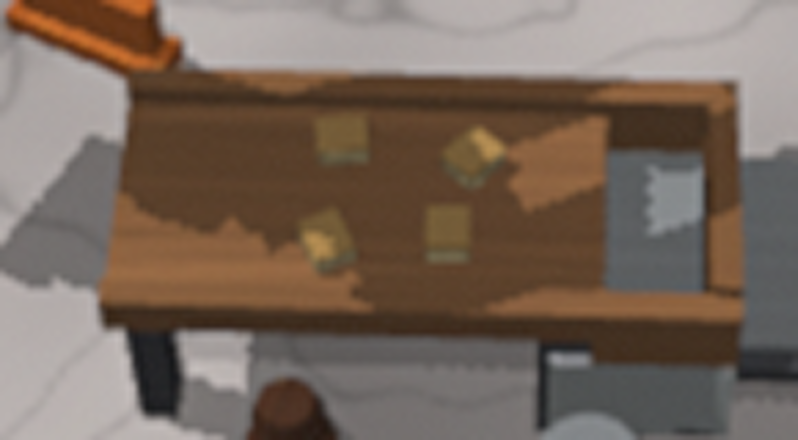

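View pics/z_side.png

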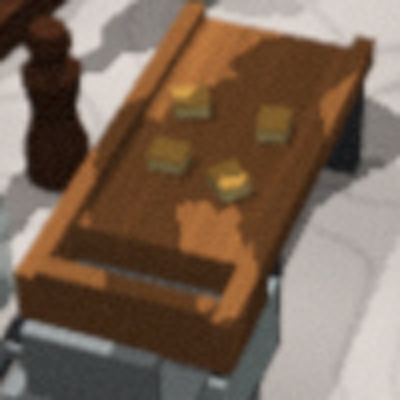

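Run:
```python
from h import *
S=imaging.camera_params('scene');D=imaging.camera_params('side')
s=lambda x,y:((x+.5)/5.5+184.5,(y+.5)/5.5+164.5)
d=lambda x,y:((x+.5)/4+234.5,(y+.5)/4+164.5)
C=[('s+',(131,72),(373,40),.112,(-170,75)),('s-',(103,303),(197,3),.112,(-170,-75)),('e-',(742,318),(18,270),.118,(150,-75)),('e+',(737,82),(240,312),.118,(150,75))]
L=[];A=[]
for n,a,b,z,l in C:
    X=tri(ray(S,*s(*a)),ray(D,*d(*b)));p=plane(S,*s(*a),z);q=plane(D,*d(*b),z);print(n,X.round(4),p.round(4),q.round(4));L+=[l,l];A+=[p[:2],q[:2]]
L=np.array(L)/1e3;A=np.array(A)
def fit(L,A):
    l=L-L.mean(0);a=A-A.mean(0);th=np.arctan2((l[:,0]*a[:,1]-l[:,1]*a[:,0]).sum(),(l*a).sum());R=np.array([[np.cos(th),-np.sin(th)],[np.sin(th),np.cos(th)]]);o=A.mean(0)-R@L.mean(0);return th,R,o,(A-(L@R.T+o))
th,R,o,res=fit(L,A);print(np.degrees(th),o,(res*1e3).round(1).tolist())
np.savez('board.npz',R=R,o=o)
for p in[(608,115),(605,290)]:print('trough edge',((plane(S,*s(*p),.1)[:2]-o)@R).round(4))
for p in[(192,103),(275,124),(168,155),(230,182)]:print('rind',((plane(D,*d(*p),.1065)[:2]-o)@R).round(4))
c=lambda x,y:((x+.5)/2.1+134.5,(y+.5)/2.1+129.5);e=lambda x,y:((x+.5)/1.71+199.5,(y+.5)/1.71+119.5)
for n,p,z in(('tab+',(425,121),.122),('tab-',(429,203),.122),('fin',(482,197),.106)):print(n,((plane(S,*c(*p),z)[:2]-o)@R).round(4))
st=ctrl.get_state();print(st['tool_pos'],((st['tool_pos'][:2]-o)@R),st['orientation'].round(3), [(R@np.array(q)+o).round(4) for q in((-.145,0),(.2,0),(.07,0))])
```

```text
s+ [ 0.4623 -0.1922  0.1096] [ 0.4642 -0.1913  0.112 ] [ 0.461  -0.1893  0.112 ]
s- [ 0.6031 -0.1685  0.1072] [ 0.6081 -0.1648  0.112 ] [ 0.5993 -0.166   0.112 ]
e- [0.5522 0.1461 0.1116] [0.5569 0.1468 0.118 ] [0.5478 0.1507 0.118 ]
e+ [0.4068 0.1182 0.1171] [0.4116 0.1221 0.118 ] [0.405  0.1135 0.118 ]
99.8938987149548 [ 0.50500765 -0.01245336] [[3.9, 1.5], [0.6, 3.5], [-0.0, 2.2], [-8.8, 1.0], [3.8, -1.4], [-5.4, 2.5], [6.2, -0.4], [-0.4, -9.0]]
trough edge [0.0822 0.0592]
trough edge [ 0.0813 -0.0518]
rind [-0.0579 -0.0298]
rind [-0.0552  0.0343]
rind [ 0.002  -0.0253]
rind [0.0145 0.0251]
tab+ [0.1998 0.039 ]
tab- [ 0.1994 -0.0924]
fin [ 0.2705 -0.0705]
[ 0.46385306 -0.37220692  0.20311211] [-0.34733182  0.10235689] [[ 0.951 -0.309 -0.003]
 [-0.309 -0.951  0.004]
 [-0.004 -0.002 -1.   ]] [array([ 0.5299, -0.1553]), array([0.4706, 0.1846]), array([0.493 , 0.0565])]
```

>>> send_rows --increments "0.021 -0.178 -0.012 0 0 -0.487;0.021 -0.178 -0.012 0 0 -0.487;0.021 -0.178 -0.012 0 0 -0.487;0.021 -0.178 -0.012 0 0 -0.487;0.021 -0.178 -0.012 0 0 -0.487;0.021 -0.178 -0.012 0 0 -0.487;0.021 -0.178 -0.012 0 0 -0.487"

```text
time: 5.55
tool_pos: [0.5391, -0.2112, 0.2166]
orientation: [[0.985, 0.171, -0.002], [0.171, -0.985, 0.0], [-0.002, -0.001, -1.0]]
force: [-0.8, 0.2, -2.6]
gripper_width: 0.172
gripper_force: 30.0
```

Run:
```python
from h import *
im,P=snap('wrist','w4.png'); np.savez('w4.npz',**{k:np.array(v) for k,v in P.items()})
print(ctrl.get_state()['tool_pos'])
```

```text
[ 0.53905807 -0.21148458  0.21676018]
```

>>> send_rows --increments "0 -0.055 0 0 0 0;0 -0.055 0 0 0 0;0 -0.055 0 0 0 0;0 -0.055 0 0 0 0"

```text
time: 6.0
tool_pos: [0.5303, -0.1576, 0.2177]
orientation: [[0.985, 0.171, 0.0], [0.171, -0.985, -0.001], [0.0, 0.001, -1.0]]
force: [0.2, 0.2, -2.4]
gripper_width: 0.171
gripper_force: 30.0
```

Run:
```python
from h import *
im,P=snap('wrist','w5.png'); np.savez('w5.npz',**{k:np.array(v) for k,v in P.items()})
print(ctrl.get_state()['tool_pos'])
c=np.zeros((600,800,3),np.uint8)
a=cv2.imread('pics/w4.png');b=cv2.imread('pics/w5.png')
c[:300,:800]=cv2.resize(a[:210],(800,300),interpolation=2);c[300:]=cv2.resize(b[:210],(800,300),interpolation=2)
cv2.imwrite('pics/c5.png',c)
```

```text
[ 0.53038678 -0.15781276  0.21768333]
```

View pics/c5.png

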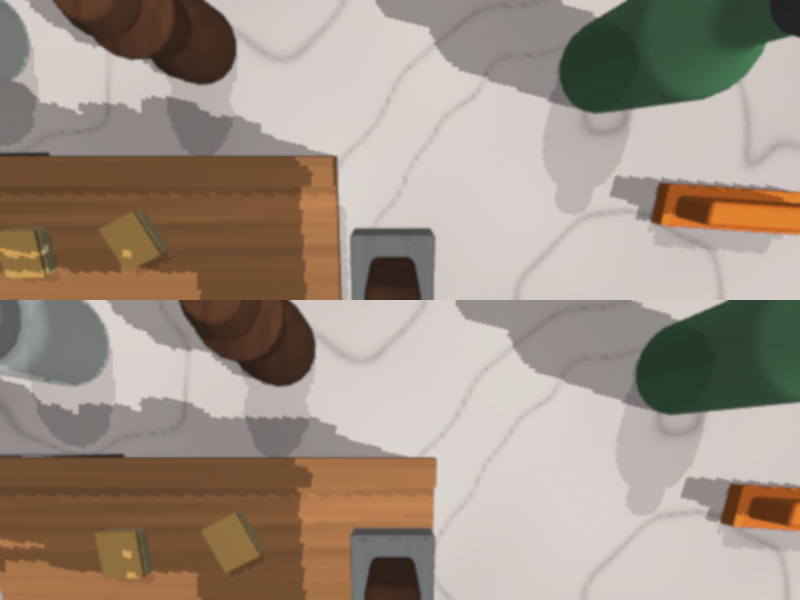

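Wrist views: the board's start corner (-y side) is at crop (336,157), then (436,158), with the rim's inner edge at rows 193/195. The scraper foot end is at rows 229-237, square with the board.

Run:
```python
from h import *
B=np.load('board.npz');R,o=B['R'],B['o']
P4=dict(np.load('w4.npz'));P5=dict(np.load('w5.npz'))
k=lambda x,y:((x+.5)/1.4286-.5,(y+.5)/1.4286-.5)
X=tri(ray(P4,*k(337,156)),ray(P5,*k(436,157)));print('corner',X.round(4))
for P,x,y in((P4,337,156),(P5,436,157)):
    p=plane(P,*k(x,y),.112);print(p.round(4),((p[:2]-o)@R).round(4))
for P,pts in((P4,[(20,193),(290,193)]),(P5,[(20,194),(300,195)])):
    for q in pts:
        for z in(.112,.1): print('rim in',z,((plane(P,*k(*q),z)[:2]-o)@R).round(4))
for q in[(5,157),(320,156)]: print('rim out',((plane(P4,*k(*q),.112)[:2]-o)@R).round(4))
for P,q in((P4,(352,229)),(P4,(434,229)),(P5,(352,229)),(P5,(434,229))): print('foot',((plane(P,*k(*q),.2177-.0256)[:2]-o)@R).round(4))
st=ctrl.get_state();print('tcp',((st['tool_pos'][:2]-o)@R).round(4))
```

```text
corner [ 0.6079 -0.1673  0.0966]
[ 0.6085 -0.1689  0.112 ] [-0.1719 -0.075 ]
[ 0.6082 -0.166   0.112 ] [-0.169  -0.0752]
rim in 0.112 [-0.0044 -0.0564]
rim in 0.1 [ 0.0043 -0.0553]
rim in 0.112 [-0.1466 -0.0563]
rim in 0.1 [-0.1441 -0.0552]
rim in 0.112 [ 0.0505 -0.0566]
rim in 0.1 [ 0.0591 -0.0554]
rim in 0.112 [-0.0975 -0.0559]
rim in 0.1 [-0.0953 -0.0548]
rim out [-0.0006 -0.0747]
rim out [-0.1631 -0.075 ]
foot [-0.1852 -0.0506]
foot [-0.2162 -0.0505]
foot [-0.131 -0.051]
foot [-0.1621 -0.051 ]
tcp [-0.1476 -0.    ]
```

>>> send_rows --increments "0 0 0.04 0 0 0;0 0 0.07 0 0 0;0 0 0.085 0 0 0;0 0 0.09 0 0 0;0 0 0.09 0 0 0;0 0 0.09 0 0 0"

```text
time: 6.65
tool_pos: [0.5312, -0.1573, 0.1286]
orientation: [[0.985, 0.171, 0.002], [0.171, -0.985, -0.001], [0.002, 0.001, -1.0]]
force: [0.1, 0.6, -2.9]
gripper_width: 0.169
gripper_force: 30.0
```

Run:
```python
from h import *
B=np.load('board.npz');R,o=B['R'],B['o'];st=ctrl.get_state();print(st['tool_pos'],((st['tool_pos'][:2]-o)@R).round(4),st['force'],st['orientation'].round(4))
```

```text
[ 0.5311618  -0.15732168  0.1285663 ] [-0.1472 -0.0009] [ 0.11508169  0.6353875  -2.86731032] [[ 0.9852  0.1712  0.0019]
 [ 0.1712 -0.9852 -0.001 ]
 [ 0.0017  0.0013 -1.    ]]
```

>>> send_rows --increments "0 -0.005 0.002 0 0 0;0 -0.016 0.002 0 0 0;0 -0.028 0.002 0 0 0;0 -0.04 0.002 0 0 0;0 -0.052 0.002 0 0 0;0 -0.064 0.002 0 0 0;0 -0.076 0.002 0 0 0;0 -0.088 0.002 0 0 0;0 -0.1 0.002 0 0 0;0 -0.112 0.002 0 0 0;0 -0.124 0.002 0 0 0;0 -0.13 0.002 0 0 0;0 -0.13 0.002 0 0 0"

```text
time: 7.95
tool_pos: [0.5076, -0.0272, 0.1256]
orientation: [[0.985, 0.173, -0.0], [0.173, -0.985, 0.0], [-0.0, -0.0, -1.0]]
force: [-0.1, -0.3, -3.5]
gripper_width: 0.173
gripper_force: 30.0
```

>>> send_rows --increments "0 -0.01 0 0 0 0;0 -0.02 0 0 0 0;0 -0.03 0 0 0 0;0 -0.04 0 0 0 0;0 -0.05 0 0 0 0;0 -0.06 0 0 0 0;0 -0.07 0 0 0 0;0 -0.08 0 0 0 0;0 -0.088 0 0 0 0;0 -0.094 0 0 0 0;0 -0.1 0 0 0 0;0 -0.103 0 0 0 0;0 -0.103 0 0 0 0"

```text
time: 9.25
tool_pos: [0.4902, 0.0735, 0.1256]
orientation: [[0.985, 0.172, -0.0], [0.172, -0.985, -0.0], [-0.0, 0.0, -1.0]]
force: [-0.3, 0.8, -3.1]
gripper_width: 0.167
gripper_force: 30.0
```

Run:
```python
from h import *
B=np.load('board.npz');R,o=B['R'],B['o'];st=ctrl.get_state();print(st['tool_pos'],((st['tool_pos'][:2]-o)@R).round(4),st['force'])
snap('scene','s6.png');snap('side','d6.png');snap('wrist','w6.png')
a=cv2.imread('pics/s6.png')[150:270,185:385]; b=cv2.imread('pics/d6.png')[150:310,220:360];w=cv2.imread('pics/w6.png')
c=np.zeros((600,800,3),np.uint8);c[:240,:400]=cv2.resize(a,(400,240),interpolation=2);c[245:545,:400]=cv2.resize(w,(400,300));c[:450,405:799]=cv2.resize(b,(394,450),interpolation=2)
cv2.imwrite('pics/c6.png',c)
```

```text
[0.49016904 0.07350854 0.12563498] [ 0.0872 -0.0002] [-0.32503387  0.79271737 -3.14527933]
```

View pics/c6.png

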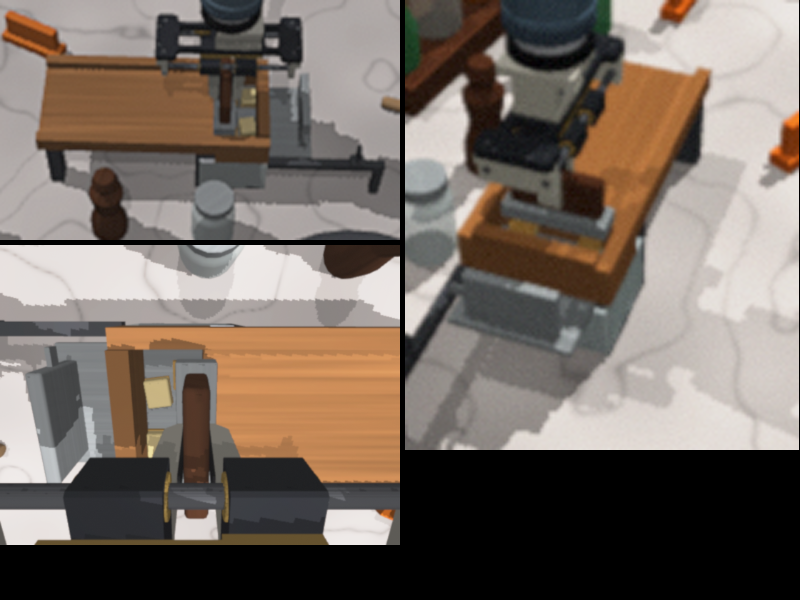

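The rinds are in the trough (two visible ahead of the scraper), and the board surface behind looks clear. Lifting out and returning the scraper to its old clear spot.

>>> send_rows --increments "0 0 -0.02 0 0 0;0 0 -0.05 0 0 0;0 0 -0.095 0 0 0;-0.102 0.436 -0.095 0 0 0.489;-0.102 0.436 -0.095 0 0 0.489;-0.102 0.436 -0.095 0 0 0.489;-0.102 0.436 -0.095 0 0 0.489;-0.102 0.436 -0.095 0 0 0.489;-0.102 0.436 -0.095 0 0 0.489;-0.102 0.436 -0.095 0 0 0.489;-0.102 0.436 -0.095 0 0 0.489;-0.102 0.436 -0.095 0 0 0.489;-0.102 0.436 -0.095 0 0 0.489;-0.102 0.436 -0.095 0 0 0.489;-0.102 0.436 -0.095 0 0 0.489"

```text
time: 10.9
tool_pos: [0.4645, -0.3729, 0.2203]
orientation: [[0.95, -0.311, -0.001], [-0.311, -0.95, 0.001], [-0.001, -0.001, -1.0]]
force: [-0.1, 0.6, -1.8]
gripper_width: 0.169
gripper_force: 30.0
```

Run:
```python
from h import *
B=np.load('board.npz');R,o=B['R'],B['o'];st=ctrl.get_state();print(st['tool_pos'],st['force'],st['orientation'].round(3))
for n in('scene','side'):
    im,P=snap(n,n[:2]+'7.png');i=im.astype(int);r,g,b=i[:,:,0],i[:,:,1],i[:,:,2]
    h=cv2.cvtColor(im,cv2.COLOR_RGB2HSV);m=((h[:,:,0]>=19)&(h[:,:,0]<=30)&(h[:,:,1]>90)&(h[:,:,2]>60)).astype(np.uint8)
    for c in cv2.findContours(m,0,1)[0]:
        if cv2.contourArea(c)<6: continue
        (x,y),_=cv2.minEnclosingCircle(c);print(n,round(x),round(y),cv2.contourArea(c),[((plane(P,x,y,z)[:2]-o)@R).round(3) for z in(.106,.075)])
```

```text
[ 0.46449555 -0.37287153  0.22031786] [-0.10174228  0.61581593 -1.80161596] [[ 0.95  -0.311 -0.001]
 [-0.311 -0.95   0.001]
 [-0.001 -0.001 -1.   ]]
scene 5 165 54.5 [array([-0.783,  0.107]), array([-0.805,  0.132])]
```

>>> send_rows --increments "0 0 0.05 0 0 0;0 0 0.1 0 0 0;0 0 0.15 0 0 0;0 0 0.18 0 0 0;0 0 0.188 0 0 0;0 0 0.192 0 0 0;0 0 0.194 0 0 0;0 0 0.194 0 0 0;0 0 0.194 0 0 0"

```text
time: 11.9
tool_pos: [0.4656, -0.3747, 0.0285]
orientation: [[0.95, -0.311, 0.002], [-0.311, -0.95, -0.003], [0.003, 0.002, -1.0]]
force: [-0.9, -0.1, -3.5]
gripper_width: 0.171
gripper_force: 30.0
```

Run:
```python
from h import *
st=ctrl.get_state();print(st['tool_pos'],st['force'])
B=np.load('board.npz');R,o=B['R'],B['o']
for n,f in(('scene','s3'),('scene','sc7'),('side','d3'),('side','si7')):
    P=imaging.camera_params(n);im=cv2.imread('pics/%s.png'%f);lab=cv2.cvtColor(im,cv2.COLOR_BGR2HSV)
    # rectified board sampling: hue vs. board coordinate on trough floor and surface
    xs=np.arange(-165,134,4);ys=np.arange(-56,57,8);out=[]
    for y in ys:
        row=''
        for x in xs:
            w=R@np.array([x,y])/1e3+o;u,v=proj(P,[w[0],w[1],.106 if x<82 else .075]).round().astype(int);H,S_,V=lab[v,u]
            row+='#' if 19<=H<=34 and S_>60 else('.' if H<19 and S_>60 else 's')
        out.append(row)
    print(f);print('\n'.join(out))
```

```text
[ 0.46562332 -0.37473728  0.02846193] [-0.94170902 -0.11997136 -3.53553444]
s3
...........................................................................
...........................................................................
...........................####............................................
...........................................##.................sssssssssssss
..............................................................sssssssssssss
........................................#.....................sssssssssssss
..............................................................sssssssssssss
..............................................................sssssssssssss
............................................##................sssssssssssss
..........................................##..#...............sssssssssssss
..........................#####..........#.....#..............sssssssssssss
..............................................................sssssssssssss
..............................................................sssssssssssss
.................................
[... 2849 characters left out ...]
.....s..........
s...............................................................s..........
ss.........................................................................
ss.........................................................................
ss..............................................................s..........
ss.........................................................................
s..........................................................................
ss.........................................................................
s..........................................................................
s..........................................................................
```

The board is clear, and the trough holds four rinds in two pairs. Seating the scraper fully.

>>> send_rows --increments "0 0 0 0 0 0;0 0 0 0 0 0;0 0 0 0 0 0"

```text
time: 12.2
tool_pos: [0.4648, -0.374, 0.027]
orientation: [[0.95, -0.311, 0.0], [-0.311, -0.95, -0.0], [0.0, 0.0, -1.0]]
force: [0.6, -0.1, -3.4]
gripper_width: 0.17
gripper_force: 30.0
```

>>> send_rows --increments "0 0 0.001 0 0 0;0 0 0.0015 0 0 0;0 0 0.0015 0 0 0;0 0 0.0015 0 0 0"

```text
time: 12.6
tool_pos: [0.4648, -0.3739, 0.0255]
orientation: [[0.95, -0.311, 0.0], [-0.311, -0.95, -0.0], [0.0, 0.0, -1.0]]
force: [-0.9, 1.1, 2.3]
gripper_width: 0.167
gripper_force: 30.0
```

>>> send_rows --increments "0 0 0 0 0 0;0 0 0 0 0 0;0 0 0 0 0 0;0 0 0 0 0 0;0 0 0 0 0 0;0 0 -0.005 0 0 0;0 0 -0.02 0 0 0;0 0 -0.06 0 0 0;0 0 -0.11 0 0 0;0 0 -0.16 0 0 0;0 0 -0.19 0 0 0;0 0 -0.19 0 0 0;0 0 -0.19 0 0 0" --grip 0.3

```text
time: 13.9
tool_pos: [0.4648, -0.374, 0.216]
orientation: [[0.95, -0.311, 0.001], [-0.311, -0.95, -0.001], [0.002, 0.001, -1.0]]
force: [0.2, -0.3, -1.1]
gripper_width: 0.699
gripper_force: 0.0
```

Run:
```python
from h import *
im,P=snap('wrist','w8.png')
for a in rib(im):
    p,q=[plane(P,*a[i],.058) for i in(0,1)];print(a,((p+q)/2).round(4),np.linalg.norm(p-q).round(4),np.degrees(np.arctan2(*(p-q)[1::-1])).round(1))
st=ctrl.get_state();p=st['tool_pos'];M=st['orientation'];print(p,M.round(3),st['gripper_width'])
B=np.load('board.npz');R,o=B['R'],B['o']
w=np.append(R@np.array([.2,0])+o,.23);print('to tab',M.T@(w-p))
```

```text
(array([366.35257, 219.43738], dtype=float32), array([415.29794, 303.7901 ], dtype=float32), (97.52449035644531, 27.05869483947754)) [ 0.357  -0.4617  0.058 ] 0.1097 13.9
(array([274.5, 145. ], dtype=float32), array([274.5, 234. ], dtype=float32), (89.0, 13.0)) [ 0.4646 -0.3728  0.058 ] 0.0864 -18.1
(array([3.5002124e+02, 4.4922411e-02], dtype=float32), array([255.75136 ,  44.590034], dtype=float32), (3.5172119140625, 104.26445770263672)) [ 0.5937 -0.439   0.058 ] 0.0838 -84.8
(array([287.44708  ,   2.6986074], dtype=float32), array([290.97186 ,  26.931372], dtype=float32), (24.487768173217773, 75.10062408447266)) [ 0.6025 -0.4306  0.058 ] 0.0181 -8.2
[ 0.46427288 -0.37335676  0.21452193] [[ 0.95  -0.311 -0.001]
 [-0.311 -0.95   0.001]
 [-0.001 -0.001 -1.   ]] 0.7009550811446222
to tab [-0.1674368  -0.53226331 -0.01501723]
```

The scraper stands upright at (0.465,-0.373). On to the handle.

>>> send_rows --increments "-0.167 -0.532 -0.015 0 0 -0.489;-0.167 -0.532 -0.015 0 0 -0.489;-0.167 -0.532 -0.015 0 0 -0.489;-0.167 -0.532 -0.015 0 0 -0.489;-0.167 -0.532 -0.015 0 0 -0.489;-0.167 -0.532 -0.015 0 0 -0.489;-0.167 -0.532 -0.015 0 0 -0.489;-0.167 -0.532 -0.015 0 0 -0.489;-0.167 -0.532 -0.015 0 0 -0.489;-0.167 -0.532 -0.015 0 0 -0.489;-0.167 -0.532 -0.015 0 0 -0.489;-0.167 -0.532 -0.015 0 0 -0.489;-0.167 -0.532 -0.015 0 0 -0.489;-0.167 -0.532 -0.015 0 0 -0.489;-0.167 -0.532 -0.015 0 0 -0.489" --grip 0.57

```text
time: 15.45
tool_pos: [0.4713, 0.1821, 0.2295]
orientation: [[0.985, 0.17, -0.001], [0.17, -0.985, -0.001], [-0.001, 0.001, -1.0]]
force: [0.2, -0.4, 1.0]
gripper_width: 0.428
gripper_force: 0.0
```

Run:
```python
from h import *
B=np.load('board.npz');R,o=B['R'],B['o']
im,P=snap('wrist','w9.png');np.savez('w9.npz',**{k:np.array(v) for k,v in P.items()})
st=ctrl.get_state();print(st['tool_pos'],((st['tool_pos'][:2]-o)@R).round(4),st['gripper_width'],st['joints'].round(1))
W=lambda x,y,z:np.append(R@np.array([x,y])+o,z)
for n,X in(('tab top -y',W(.2,-.045,.122)),('tab top mid',W(.2,-.02,.122)),('fin',W(.27,-.072,.106)),('foot',W(.2,-.03,.07))): print(n,proj(P,X).round(1))
g=cv2.cvtColor(im,cv2.COLOR_RGB2GRAY)
for y in(-.030,-.038):
    print('tab y',y,[int(g[tuple(proj(P,W(x/1e3,y,.122)).round().astype(int)[::-1])]) for x in range(180,222)])
for y in(-.066,-.072,-.078):
    print('fin y',y,[int(g[tuple(proj(P,W(x/1e3,y,.106)).round().astype(int)[::-1])]) for x in range(250,296)])
```

```text
[0.47149461 0.18204624 0.22973561] [ 0.1974 -0.0004] 0.429631248662704 [ 8.5  9.8 92.8 -0.  77.4 88.7]
tab top -y [272.5 150.6]
tab top mid [272.6 182.4]
fin [183.9 113.7]
foot [272.8 159.1]
tab y -0.03 [109, 108, 109, 108, 109, 109, 108, 109, 108, 109, 147, 156, 158, 158, 154, 145, 156, 166, 166, 166, 165, 164, 164, 163, 156, 142, 118, 96, 108, 110, 117, 146, 146, 147, 147, 146, 146, 146, 146, 146, 146, 146]
tab y -0.038 [108, 108, 109, 109, 109, 109, 109, 109, 113, 122, 139, 154, 160, 161, 156, 148, 157, 166, 166, 164, 164, 165, 163, 163, 156, 144, 122, 106, 110, 112, 117, 144, 147, 146, 147, 146, 146, 146, 146, 146, 146, 146]
fin y -0.066 [139, 138, 138, 138, 138, 138, 137, 130, 100, 74, 81, 84, 84, 84, 84, 80, 55, 50, 47, 38, 33, 42, 52, 57, 60, 98, 156, 175, 177, 176, 176, 177, 177, 182, 194, 200, 201, 200, 200, 200, 200, 200, 200, 200, 200, 200]
fin y -0.072 [82, 83, 82, 83, 83, 82, 82, 69, 58, 63, 77, 84, 83, 81, 80, 73, 58, 51, 37, 32, 33, 36, 54, 57, 58, 58, 57, 58, 57, 57, 58, 58, 58, 58, 58, 58, 58, 58, 58, 58, 59, 59, 58, 58, 58, 58]
fin y -0.078 [83, 84, 83, 83, 83, 84, 84, 80, 65, 71, 79, 82, 82, 82, 82, 78, 54, 50, 47, 39, 34, 40, 54, 60, 59, 60, 58, 58, 58, 57, 58, 58, 58, 58, 58, 58, 58, 58, 57, 58, 58, 58, 58, 58, 58, 58]
```

Tab centre is at board x≈0.2003; fin at ≈0.270 (the scene view gave 0.2705). Descending on the tab with the fingers part-open to clear the end wall.

>>> send_rows --increments "0 -0.003 0.04 0 0 0;0 -0.003 0.08 0 0 0;0 -0.003 0.1 0 0 0;0 -0.003 0.12 0 0 0;0 -0.003 0.135 0 0 0;0 -0.003 0.141 0 0 0;0 -0.003 0.141 0 0 0;0 -0.003 0.141 0 0 0"

```text
time: 16.3
tool_pos: [0.4716, 0.1862, 0.0898]
orientation: [[0.985, 0.171, 0.001], [0.171, -0.985, 0.0], [0.001, 0.0, -1.0]]
force: [0.2, 0.7, 0.9]
gripper_width: 0.427
gripper_force: 0.0
```

>>> send_rows --increments "0 0 0 0 0 0;0 0 0 0 0 0;0 0 0 0 0 0;0 0 0 0 0 0;0 0 0 0 0 0;0 0 0 0 0 0;0 0 0 0 0 0;0 0 0 0 0 0" --grip 1

```text
time: 17.1
tool_pos: [0.4712, 0.1863, 0.0896]
orientation: [[0.985, 0.172, 0.001], [0.172, -0.985, -0.001], [0.001, 0.001, -1.0]]
force: [-0.7, -4.4, 5.0]
gripper_width: 0.123
gripper_force: 30.0
```

Run:
```python
from h import *
B=np.load('board.npz');R,o=B['R'],B['o']
st=ctrl.get_state();print(st['tool_pos'],((st['tool_pos'][:2]-o)@R).round(4),st['gripper_width'],st['gripper_force'],st['force'],R.T@st['force'][:2])
```

```text
[0.47122845 0.18632959 0.08956058] [ 0.2016 -0.0009] 0.12332750697677697 30.00072330236435 [-0.66117942 -4.38290894  5.02991042] [-4.20411806  1.40443593]
```

>>> send_rows --increments "0 -0.004 0 0 0 0;0 -0.01 0 0 0 0;0 -0.018 0 0 0 0;0 -0.026 0 0 0 0;0 -0.034 0 0 0 0;0 -0.042 0 0 0 0;0 -0.05 0 0 0 0;0 -0.058 0 0 0 0;0 -0.064 0 0 0 0;0 -0.067 0 0 0 0;0 -0.067 0 0 0 0;0 -0.067 0 0 0 0;0 -0.067 0 0 0 0"

```text
time: 18.4
tool_pos: [0.46, 0.2513, 0.0896]
orientation: [[0.985, 0.172, 0.001], [0.172, -0.985, -0.002], [0.001, 0.002, -1.0]]
force: [0.5, -9.6, 5.9]
gripper_width: 0.126
gripper_force: 30.0
```

Run:
```python
from h import *
B=np.load('board.npz');R,o=B['R'],B['o']
im,P=snap('wrist','w10.png');snap('scene','s10.png');snap('side','d10.png')
st=ctrl.get_state();print(st['tool_pos'],((st['tool_pos'][:2]-o)@R).round(4),st['gripper_width'],R.T@st['force'][:2])
W=lambda x,y,z:np.append(R@np.array([x,y])+o,z)
def prof(P,im,y,z,a,b):
    g=cv2.cvtColor(im,cv2.COLOR_RGB2GRAY).astype(np.float32);q=np.array([proj(P,W(x/1e3,y,z)) for x in range(a,b)],np.float32)
    return cv2.remap(g,q[:,0].reshape(1,-1),q[:,1].reshape(1,-1),1)[0].astype(int).tolist()
print('from 250')
for y in(-.030,-.038,-.042):print('tab',y,prof(P,im,y,.122,250,290))
for y in(-.066,-.07,-.074,-.078):print('fin',y,prof(P,im,y,.106,250,290))
S=imaging.camera_params('scene');sm=cv2.imread('pics/s10.png')[:,:,::-1].copy()
for y in(-.02,-.035):print('S tab',prof(S,sm,y,.12,250,290))
for y in(-.072,-.076):print('S fin',prof(S,sm,y,.102,250,290))
```

```text
[0.45995663 0.25130085 0.08958013] [ 0.2676 -0.0009] 0.12648044137699377 [-9.96781544  1.31291928]
from 250
tab -0.03 [174, 174, 174, 173, 173, 173, 172, 173, 173, 173, 173, 173, 159, 100, 110, 118, 119, 117, 118, 120, 120, 120, 139, 155, 115, 114, 120, 123, 142, 142, 141, 141, 141, 140, 141, 141, 140, 140, 140, 140]
tab -0.038 [167, 167, 168, 167, 168, 168, 167, 168, 167, 167, 168, 167, 162, 99, 110, 117, 119, 118, 119, 120, 120, 120, 119, 115, 99, 109, 114, 121, 142, 143, 143, 142, 142, 141, 141, 141, 141, 141, 140, 140]
tab -0.042 [168, 168, 168, 168, 167, 168, 168, 168, 168, 168, 168, 168, 167, 117, 109, 118, 119, 118, 118, 120, 120, 120, 119, 114, 100, 111, 117, 122, 143, 144, 143, 143, 142, 143, 142, 142, 141, 141, 141, 141]
fin -0.066 [135, 135, 135, 135, 134, 135, 135, 135, 135, 135, 134, 134, 135, 133, 133, 129, 124, 123, 122, 123, 123, 99, 84, 86, 86, 90, 107, 109, 122, 138, 140, 144, 145, 144, 143, 144, 145, 145, 143, 120]
fin -0.07 [101, 101, 101, 101, 101, 101, 101, 101, 101, 101, 101, 100, 101, 100, 100, 95, 87, 88, 87, 87, 88, 79, 85, 88, 87, 85, 64, 62, 63, 63, 65, 80
[... 412 characters left out ...]
 67, 63, 61, 60, 65, 74, 84, 88, 91, 94, 94, 94, 93, 92, 90, 87, 84, 81, 82, 83, 84, 84, 84, 86, 91, 95, 105, 117, 129, 138, 149, 156, 157]
S tab [86, 73, 64, 56, 49, 47, 46, 46, 47, 48, 55, 64, 73, 81, 89, 95, 94, 93, 95, 100, 104, 113, 123, 133, 139, 146, 150, 150, 150, 150, 149, 148, 148, 147, 147, 148, 149, 151, 153, 156]
S fin [130, 127, 120, 111, 102, 98, 93, 89, 88, 88, 87, 87, 86, 85, 84, 82, 73, 63, 57, 55, 53, 59, 68, 77, 85, 93, 100, 104, 108, 109, 108, 108, 108, 108, 108, 108, 108, 108, 108, 109]
S fin [132, 129, 121, 112, 105, 100, 95, 92, 91, 90, 89, 89, 88, 84, 80, 73, 63, 52, 48, 48, 48, 56, 64, 73, 82, 92, 100, 105, 110, 110, 109, 109, 109, 109, 109, 109, 109, 108, 108, 108]
```

In this near-overhead wrist view the tab top spans 262.7-274.2 and the fin top 271.1-275.5, so about 5 mm remain. The scene's relative 71 mm agrees.

>>> send_rows --increments "0 -0.002 0 0 0 0;0 -0.004 0 0 0 0;0 -0.005 0 0 0 0;0 -0.005 0 0 0 0;0 -0.005 0 0 0 0;0 -0.005 0 0 0 0"

```text
time: 19.15
tool_pos: [0.4591, 0.2561, 0.0896]
orientation: [[0.985, 0.172, 0.001], [0.172, -0.985, -0.002], [0.0, 0.002, -1.0]]
force: [1.4, -10.3, 5.8]
gripper_width: 0.126
gripper_force: 30.0
```

Run:
```python
from h import *
B=np.load('board.npz');R,o=B['R'],B['o']
im,P=snap('wrist','w11.png')
sc,S=snap('scene','s11.png');sd,D=snap('side','d11.png')
st=ctrl.get_state();print(((st['tool_pos'][:2]-o)@R).round(4),st['gripper_width'],st['gripper_force'],R.T@st['force'][:2])
W=lambda x,y,z:np.append(R@np.array([x,y])+o,z)
def prof(P,im,y,z,a,b):
    g=cv2.cvtColor(im,cv2.COLOR_RGB2GRAY).astype(np.float32);q=np.array([proj(P,W(x/1e3,y,z)) for x in np.arange(a,b,.5)],np.float32)
    return cv2.remap(g,q[:,0].reshape(1,-1),q[:,1].reshape(1,-1),1)[0].astype(int).tolist()
print('from 264, step .5')
for y in(-.036,-.042):print('tab',y,prof(P,im,y,.122,264,284))
for y in(-.066,-.072,-.078):print('fin',y,prof(P,im,y,.106,264,284))
# rinds: yellow in trough area / bin
for n,P_,i in(('scene',S,sc),('side',D,sd)):
    h=cv2.cvtColor(i,cv2.COLOR_RGB2HSV);H,Sa=h[:,:,0],h[:,:,1]
    for nm,z,xs,ys in(('trough',.075,range(84,134,4),range(-56,57,8)),('bin',.012,range(57,145,5),range(-60,61,10))):
        k=0;tot=0
        for x in xs:
            for y in ys:
                u,v=proj(P_,W(x/1e3,y/1e3,z)).round().astype(int);tot+=1;k+=19<=H[v,u]<=34 and Sa[v,u]>60
        print(n,nm,k,tot)
    m=((H>=19)&(H<=34)&(Sa>60)).astype(np.uint8)
    for c in cv2.findContours(m,0,1)[0]:
        x,y,w,hh=cv2.boundingRect(c)
        if cv2.contourArea(c)>4:
            q=((plane(P_,x+w/2,y+hh/2,.015)[:2]-o)@R)
            if abs(q[0])<.3 and abs(q[1])<.2: print(n,(x,y,w,hh),'at floor',q.round(3))
```

```text
[ 0.2724 -0.0009] 0.12446421232887955 30.00406175851822 [-10.03375609   0.74142609]
from 264, step .5
tab -0.036 [166, 166, 166, 166, 166, 166, 165, 148, 111, 105, 111, 115, 117, 117, 118, 117, 117, 117, 117, 119, 119, 120, 120, 120, 132, 148, 160, 159, 146, 128, 105, 99, 111, 115, 116, 117, 125, 136, 140, 140]
tab -0.042 [167, 167, 167, 167, 167, 167, 163, 142, 108, 104, 110, 116, 118, 118, 118, 117, 115, 115, 117, 118, 119, 120, 119, 119, 119, 118, 118, 116, 111, 104, 98, 102, 113, 116, 116, 117, 125, 136, 141, 142]
fin -0.066 [133, 133, 133, 131, 128, 127, 125, 124, 124, 123, 123, 123, 123, 122, 118, 104, 89, 85, 86, 86, 86, 86, 89, 105, 116, 119, 120, 120, 120, 119, 115, 109, 107, 108, 111, 116, 118, 121, 134, 142]
fin -0.072 [86, 86, 86, 85, 84, 85, 87, 88, 89, 88, 87, 86, 86, 87, 87, 87, 87, 86, 86, 86, 86, 86, 83, 69, 62, 62, 63, 63, 61, 63, 63, 62, 62, 62, 62, 61, 60, 60, 61, 60]
fin -0.078 [88, 87, 87, 88, 87, 87, 87, 89, 89, 89, 87, 87, 88, 88, 87, 87, 89, 90, 90, 90, 90, 91, 87, 74, 64, 63, 63, 62, 62, 63, 63, 64, 62, 63, 62, 62, 62, 62, 62, 61]
scene trough 29 195
scene bin 19 234
scene (297, 204, 12, 11) at floor [0.109 0.035]
scene (356, 187, 12, 3) at floor [0.291 0.12 ]
scene (351, 175, 9, 3) at floor [0.274 0.166]
side trough 1 195
side bin 9 234
side (243, 261, 9, 9) at floor [ 0.169 -0.047]
side (245, 239, 14, 21) at floor [ 0.11  -0.059]
```

Run:
```python
from h import *
for f,(x0,x1,y0,y1) in (('sc7',(284,326,182,250)),('s11',(284,326,182,250)),('si7',(236,310,236,296)),('d11',(236,310,236,296))):
    im=cv2.imread('pics/%s.png'%f);h=cv2.cvtColor(im,cv2.COLOR_BGR2HSV)
    print(f)
    for v in range(y0,y1,2):
        print(v,''.join('#' if 19<=h[v,u,0]<=36 and h[v,u,1]>45 else ('w' if h[v,u,0]<19 and h[v,u,1]>60 else ('k' if h[v,u,2]<60 else '.')) for u in range(x0,x1)))
```

```text
sc7
182 wwwwwwwwwwwwwwwwwwwwwwwwwwwwwwwwwww.......
184 wwwwwwwwwwwwwwwwwwwwwwwwwwwwwwwwwww.......
186 wwwwwwwwwwwwwwwwwwwwwwwwwwwwwwwwwww.......
188 wwwwwwwwwwwwwwwwwwwwwwwwwwwwwwwwwww.......
190 wwwwwwwwwwwwwwwwwwwwwwwwwwwwwwwwwww.......
192 wwwwwwwwwwww..........wwww.wwwwwwww.......
194 wwwwwwwwwwww..........#######wwwwww.......
196 wwwwwwwwwwwwwwwwwwww#########wwwwww.......
198 wwwwwwwwwwww#wwwwwww.#########wwwwww......
200 wwwwwwwwwwwwwwwwwwww##########wwwwww......
202 wwwwwwwwwww#########.########wwwwwww......
204 wwwwwwwwwww..................wwwwwww......
206 wwwwwwwwwww..................wwwwwww......
208 wwwwwwwwwww...............#..wwwwwww......
210 wwwwwwwwwww.........#########wwwwwww......
212 wwwwwwwwwww.##www...#########wwwwwww......
214 wwwwwwwwwww###wwwwww#########wwwwwww......
216 wwwwwwwwwww###ww##ww.########wwwwwww......
218 wwwwwwwwwwwwwwwwwwwwwwwwwwwwwwwwwwww......
220 wwwwwwwwwwwwwwwwwwwwwwwwwwwwwwwwwwww......
222 wwwwwwwwwwwwwwwwwwwwwwwwwwwwwwwwwwww......
224 wwwwwwwwwwwwwwwwwwwwwwwwwwwwwwwwwwww......
226 wwwwwwwwwwwwwwwwwwwwwwwwwwwwwwwwwww.......
228 kkkkkkkkwww
[... 6151 characters left out ...]
....................................................................
280 kkk.......................................................................
282 ..........................................................................
284 ..........................................................................
286 ..........................................................................
288 ..........................................................................
290 ..........................................................................
292 ..........................................................................
294 ..........................................................................
```

Run:
```python
from h import *
B=np.load('board.npz');R,o=B['R'],B['o'];W=lambda x,y,z:np.append(R@np.array([x,y])+o,z)
S=imaging.camera_params('scene')
for y in(-.03,-.01,.03,.05): print(y,[proj(S,W(x,y,.015)).round().tolist() for x in(.06,.108,.14)])
a=cv2.imread('pics/sc7.png').astype(int);b=cv2.imread('pics/s11.png').astype(int)
d=(b-a)
for v in range(200,256,2):
    print(v,''.join('#' if (lambda e:(e[2]+e[1])/2-e[0]>7)(d[v,u]) else ('+' if abs(d[v,u]).max()>12 else '.') for u in range(270,332)))
st=ctrl.get_state();print(((st['tool_pos'][:2]-o)@R).round(4))
```

```text
-0.03 [[286.0, 227.0], [303.0, 228.0], [314.0, 228.0]]
-0.01 [[286.0, 222.0], [303.0, 222.0], [314.0, 222.0]]
0.03 [[287.0, 210.0], [303.0, 211.0], [313.0, 211.0]]
0.05 [[287.0, 205.0], [303.0, 205.0], [313.0, 206.0]]
200 ############............+++++++++++++++++++#######...........+
202 #############......######.+++++++++++++++++#######...........+
204 ##########################+###########++++########..........++
206 ##########################+#############++###++..............+
208 ##########################+#############+++..................+
210 ##########################+########++++++++..................+
212 #########################++++.####.++++++++..................+
214 #########################++++++++++++++++++..................+
216 #########################++++++++++++++++++..................+
218 ###################+......+.+++...............................
220 #############+................................................
222 .+..++##......................................................
224 ..............................................................
226 .......
[... 311 characters left out ...]
............
236 ......................+#####..................................
238 ..............................................................
240 ..............................................................
242 ..............................................................
244 ..............................................................
246 ..............................................................
248 ..............................................................
250 ..............................................................
252 ................................+++...........................
254 ..............................................................
[ 0.2724 -0.0009]
```

The scene difference shows new rind-coloured patches on the bin floor, through the clear side at (290-299, 232-236) and through the open trough at (297-309, 204-215). The trough walls are bare. Tab and fin are level to within about 0.3 mm, and the grip holds at 30 N.

```bash
python3 -c "
from cell import ctrl
print(ctrl.sign_off())"
```

```text
the job is handed in; nothing more can be done
None
```

I handed the job in: the rinds were swept into the trough, the scraper is back upright on the marble, and the slide is held level with the marker fin; the views confirm an empty trough and rinds on the bin floor, but not all four one by one.

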